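# Snap the sprung dust cap onto the pump housing's bore

### The job

Close the open bore of the pump housing with its sprung dust cap: pinch the cap's two finger tabs together, set it in the bore, press it gently down against the sprung plate inside until its flange lies flush on the bore's rim, and let the tabs spring apart so that the cap stays locked there by itself. Do not press or strike the housing with more than 35 N, and leave the other parts and tools where they lie.

Things in the scene. Friction and masses are not known exactly. Their poses are not given: they have to be found in the camera images.
- cap_mid (a point): The dust cap, black plastic with grey tabs, about 85 g, lying tabs up. Point on its axis, half-way up its two finger tabs, 33 mm above its underside; z up, y from tab to tab. Tabs: upright, 30 mm tall (18 to 48 mm above the underside), 18 mm wide along x, 5 mm thick, 40 mm over their outer faces along y when spread, 27 mm when pinched fully in.
- cap_seat (a point): Point on the cap's axis at the underside of its flange, 14 mm above the cap's underside and 19 mm below cap_mid. The flange is flat, 80 mm in diameter, 4 mm thick. Below it is the spigot, 58 mm in diameter, 14 mm tall, with a square-edged foot. When the cap is fully home the point lies at the centre of the rim ring, in the plane of its top face; any yaw fits.
- cap: The cap's body; origin at the centre of its underside, z up, y from tab to tab. Each tab carries a flat latch that sticks 4.5 mm out of the spigot's side while its tab is spread (too wide for the bore: pressing alone does not snap it in) and draws 2 mm inside when the tab is pinched fully in.
- tab_a (a joint): Inward travel (m) of the sprung tab on the cap's +y side: 0 spread (latch out), 0.0065 pinched fully in. The spring pushes back with 4 N at first, 8 N fully in; a grip of 20 to 30 N holds both tabs firmly in.
- tab_b (a joint): The same for the tab on the cap's -y side.
- bore (a point): Point on the bore's axis in the plane of the housing's square top, 80 mm above the bench; z up. Around it a bare metal rim ring, 90 mm in outer diameter with a 60 mm hole, stands 3 to 23 mm proud of the square top: it is shimmed to another height each time and that height is not measured, so find it by feel.
- housing: The grey-green pump housing, fixed, square top and foot 130 mm wide; origin at the centre of its foot's underside, z up. The rim's lip is 6 mm thick; below it the bore widens to 74 mm, where the latches spread. They have 0.8 mm of height to spare, so keep the flange pressed flush on the rim while the tabs are let go; locked, the cap rides up by that much.
- thrust_plate (a joint): Downward travel (m) of the sprung steel plate, 48 mm in diameter, inside the bore; at 0 its top lies 9 mm below the rim's top face. The spigot meets it 5 mm before home; it pushes back with 3 N at first and 8 N (travel 0.005) with the cap home; the rim itself is rigid. A cap let go unlocked is pushed up again.
- bearing: Bystander: steel bearing ring 62 mm in diameter, 18 mm tall, lying flat; origin at the centre of its underside.
- fitting: Bystander: hydraulic fitting, 38 mm in diameter and 36 mm tall, standing; origin at the centre of its underside.
- screwdriver: Bystander: screwdriver 200 mm long lying on the bench beyond the housing; origin at mid-length, long axis x.
- spanner: Bystander: spanner 180 mm long lying on the bench to the left, on the robot's side of the housing; origin at mid-length, long axis x.
There are look-alikes about, which are no part of the job. Of the things like the cap, leave any that is brown, pink or purple; of the rest the smaller one is meant.

How it is judged:
On the way:
1. the cap is in the bore with both tabs pinched in and has begun to push the sprung plate down (value of joint thrust_plate above 0.001 m and horizontal distance between cap_seat and bore below 0.005 m and value of joint each of tab_a, tab_b above 0.0035 m), for 0.05 s.
At the end, for the whole second after the job is handed in: The cap sits locked in the bore: it holds the sprung plate down by 3.5 to 6.5 mm (5 mm is flush, about 4.2 mm is locked), its axis is within 3 mm of the bore's and within 0.06 rad of upright, both tabs are spread to within 1.5 mm of their stops, released and at rest (value of joint thrust_plate between 0.0035 and 0.0065 m and horizontal distance between cap_seat and bore below 0.003 m and angle between cap_seat's own z axis and vertical below 0.06 rad and value of joint each of tab_a, tab_b below 0.0015 m and linear speed of cap below 0.02 m/s); the robot touches nothing.
It fails at once if the cap is pressed on the housing with more than 35 N (contact force between cap and housing above 35 N).
It fails at once if the robot strikes the housing with more than 35 N (contact force between any of the fingers, the arm and housing above 35 N).
It fails at once if a bystander (bearing, fitting, screwdriver or spanner) is moved by more than 30 mm (distance of any of bearing, fitting, screwdriver, spanner from where it was at the start of the episode above 0.03 m).
It also fails if it takes over 56 s, if anything falls off the work surface, if the arm or the gripper's body presses on something with over 40 N, if the wrist force passes 120 N, or if a joint passes its speed limit or range.

### The arm

A 6-joint arm with a two-finger parallel gripper is mounted at the origin on the work surface. World frame = base frame: x ahead of the robot, y to its left, z up, the work surface at z = 0. Lengths are in m, angles in rad, forces in N, time in s.
With the tool pointing down it reaches from about 0.35 to 0.85 m from the base axis. Payload 8.1 kg.
Tool frame: the origin (TCP) lies midway between the tips of the shut fingers; the grasp point (between the pads) lies 19 mm behind it; x points along the fingers, y is the direction in which the jaws open and shut, and the axes are right-handed (so a half turn about x gives the same grasp; the last joint's range is limited). The gripper opens to 93 mm and grips with 3 to 60 N. Pads are 15 mm wide; open, the fingers measure 128 mm over their backs; the gripper's body (75 mm by 188 mm) begins 65 mm behind the grasp point.
Start: joints at [1.109, 0.13, 1.488, -0, 1.523, -0.085], TCP at [0.221, 0.558, 0.219] pointing down, gripper open.
Joint ranges: [-2.96, 2.96], [-0.89, 2.26], [0.02, 2.5], [-1.34, 4.48], [0, 2.73], [-2.66, 2.66]. Speed limits (rad/s): [2.39, 2.39, 2.79, 3.14, 3.14, 3.14].

### API

Orientations are given as a unit quaternion [w, x, y, z].
In Python, from station import bot, camera gives the robot as it stands.
- The arm moves only by the shell command python3 -m pendant 'ROWS' [OPENING] [FORCE]. ROWS is JSON, a list of rows, each a list of 2 entries, a list of its own where there are three numbers: the shift along the tool's x, y, z in m, then the turn about the tool's x in degrees. A call has 1 to 20 rows; each row is the pose to reach, as a shift and turn from the pose commanded when the call began, along the tool's axes at that moment; what a row does not reach only later rows make up. A row lasts 1/10 s, in which the tool goes at most 50 mm and 8.59 degrees, less where a joint would pass 70% of its speed; a pose out of reach is approached as far as the arm can. A call with a gripper value outside its range is refused whole. OPENING is the opening, from 0 (shut) to 1 (fully open), set as the call begins (- or left out, the last holds). The fingers move at their own pace and stop on an object; FORCE is the grip in N (left out, the last holds). Time passes only in rows, so rows that repeat a pose let the fingers close. It gives the time, the measured TCP pose, the force and the opening at its end, in the units of the state.
- bot.read_state(): the state, without advancing time (a new reading comes with each control period).
- camera(name): name is "scene" or "side" or "wrist"; returns a dict with "img" (400x640x3 uint8, blue, green, red), "camera_matrix" (3x3 intrinsics, pixels), "eye" and "attitude" of the camera in the world; the wrist camera has in their place "hand_eye" (4x4, takes a point from camera to tool coordinates, whose origin is the TCP and whose axes are the tool frame's). Camera axes: x right, y up, looking along -z (the intrinsics and any distortion apply to the point x, -y, -z); pixel columns grow to the right and rows downward; lengths in m; the calibration is good to about 2 mm. A picture is of the moment at which its call begins: read the wrist's pose just before it. There is no depth.
- bot.sign_off(): hands the job in, once; it reports no verdict.
The state is a dict: "time": time; "joints": joint angles; "qvel": joint speeds; "joint_torque": joint torques, N m; "tcp_pos": TCP position; "orientation": TCP orientation; "wrist_force": force on the tool from outside, world axes, zero at the start; "ft_torque": the same for the moment, N m; "finger_gap": opening from 0.0 (shut) to 1.0 (fully open).
Only numpy, scipy, OpenCV 4.12 (cv2) and the standard library are available. Lean on these libraries where they do the work, as an engineer would, in place of code of your own. Each camera call takes 0.05 s, during which the arm holds its last target. There are 200 camera calls.

## Working session

There is one attempt and no reset: what is moved stays moved. The work goes in short steps, Python scripts to look and compute and a shell command to move; the robot and the scene stay as the last step left them, time stands still between calls to the robot, and variables do not carry over. Pictures are saved under pics/ and viewed, about 8 in all and at most 12, crops included, and the job is handed in when it is done.

```bash
mkdir -p pics; ls; python3 - <<'E'
from station import bot,camera
import cv2,pickle,numpy as np
s=bot.read_state();print(s)
d={}
for n in("scene","side","wrist"):
    c=camera(n);d[n]=c;cv2.imwrite(f"pics/{n}0.png",c["img"]);print(n,{k:np.round(v,4).tolist() if not isinstance(v,str) else v for k,v in c.items() if k!="img"})
pickle.dump((s,d),open("v0.pkl","wb"))
E
```

```text
pics
{'time': 0.0, 'joints': array([ 1.10859097e+00,  1.31147308e-01,  1.48924514e+00, -3.95165602e-06,
        1.52300401e+00, -8.53829438e-02]), 'qvel': array([ 4.57057567e-06, -1.20341036e-03,  6.96855612e-04, -5.14427574e-05,
       -1.29421882e-04,  1.20981165e-04]), 'joint_torque': array([ 6.10872503e-04, -5.59852731e+01, -4.91755557e+01,  7.68982340e-02,
        3.62315343e-02, -2.01421444e-04]), 'tcp_pos': array([0.22050245, 0.55741426, 0.21761448]), 'orientation': array([ 0.69442179,  0.13182552,  0.69476397, -0.13305425]), 'wrist_force': array([1.17199652, 0.8142068 , 0.06777903]), 'ft_torque': array([-0.06326909,  0.03243704,  0.01044181]), 'finger_gap': 0.9963214676465074}
scene {'camera_matrix': [[374.5281, 0.0, 319.7481], [0.0, 374.5281, 202.3863], [0.0, 0.0, 1.0]], 'eye': [1.0352, 0.2441, 0.8788], 'attitude': [0.4739, 0.1566, 0.2737, 0.8222]}
side {'camera_matrix': [[496.5767, 0.0, 331.5351], [0.0, 496.5767, 188.6176], [0.0, 0.0, 1.0]], 'eye': [0.4542, 0.8191, 0.8392], 'attitude': [-0.0415, -0.0204, 0.4191, 0.9068]}
wrist {'camera_matrix': [[320.1789, 0.0, 318.81], [0.0, 320.1789, 201.9452], [0.0, 0.0, 1.0]], 'hand_eye': [[-0.0003, 0.265, -0.9643, -0.1652], [1.0, 0.0001, -0.0003, 0.0], [0.0, -0.9643, -0.265, -0.0744], [0.0, 0.0, 0.0, 1.0]]}
```

View pics/scene0.png

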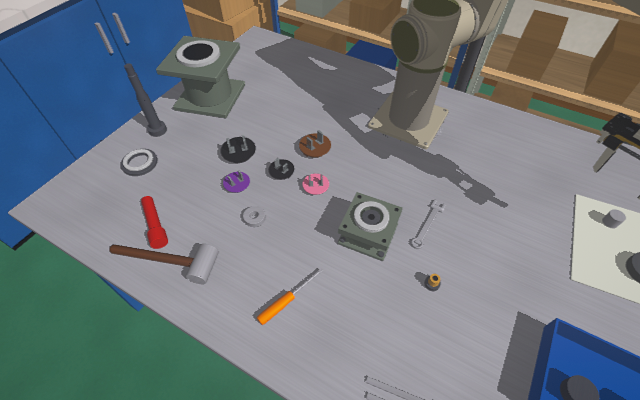

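View pics/side0.png

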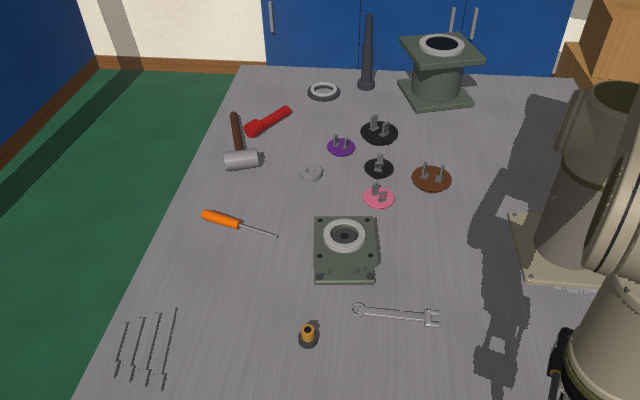

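Candidates (scene px): large black (237,149), small black (281,169), brown (315,146), purple (236,181) and pink (316,184). Brown, pink and purple are excluded. Of the two black caps, the smaller one at (281,169) fits; in the side view it is at (378,168). The housing is the low one at scene (370,222), side (345,240). I'll confirm with an enlarged crop.

```bash
cat > h.py <<'E'
import numpy as np,cv2
from scipy.spatial.transform import Rotation as R
def pose(c,s=None):
    if "eye" in c: q=c["attitude"]; return np.array(c["eye"]),R.from_quat(q,scalar_first=True).as_matrix()
    T=np.eye(4);T[:3,:3]=R.from_quat(s["orientation"],scalar_first=True).as_matrix();T[:3,3]=s["tcp_pos"];T=T@np.array(c["hand_eye"]);return T[:3,3],T[:3,:3]
def ray(c,uv,s=None):
    e,A=pose(c,s);K=np.array(c["camera_matrix"]);p=np.linalg.inv(K)@[uv[0],uv[1],1];d=A@[p[0],-p[1],-p[2]];return e,d/np.linalg.norm(d)
def onplane(c,uv,z,s=None):
    e,d=ray(c,uv,s);return e+d*(z-e[2])/d[2]
def tri(rays):
    A=sum(np.eye(3)-np.outer(d,d) for e,d in rays);b=sum((np.eye(3)-np.outer(d,d))@e for e,d in rays);return np.linalg.solve(A,b)
def proj(c,P,s=None):
    e,A=pose(c,s);p=A.T@(np.array(P)-e);K=np.array(c["camera_matrix"]);return K[0,0]*p[0]/-p[2]+K[0,2],K[1,1]*-p[1]/-p[2]+K[1,2]
E
python3 - <<'E'
import pickle;from h import *
s,d=pickle.load(open("v0.pkl","rb"))
a=d["scene"]["img"];b=d["side"]["img"]
f=lambda i,x,y,w,h:cv2.resize(i[y:y+h,x:x+w],(400,300),interpolation=cv2.INTER_CUBIC)
cv2.imwrite("pics/crop.png",np.vstack([np.hstack([f(a,215,125,120,90),f(b,325,105,120,90)]),np.hstack([f(a,320,175,100,75),f(b,290,205,108,81)])]))
for n,uvs in(("scene",[(237,150),(281,169),(371,216)]),("side",[(379,132),(378,168),(344,236)])):
    for uv,z in zip(uvs,(.018,.018,.09)):print(n,uv,onplane(d[n],uv,z).round(3))
print(s["tcp_pos"],R.from_quat(s["orientation"],scalar_first=True).as_matrix().round(3))
E
```

```text
scene (237, 150) [ 0.431 -0.415  0.018]
scene (281, 169) [ 0.429 -0.247  0.018]
scene (371, 216) [0.498 0.082 0.09 ]
side (379, 132) [ 0.43  -0.411  0.018]
side (378, 168) [ 0.429 -0.238  0.018]
side (344, 236) [0.497 0.092 0.09 ]
[0.22050245 0.55741426 0.21761448] [[-0.001  0.368  0.93 ]
 [-0.002  0.93  -0.368]
 [-1.    -0.002 -0.   ]]
```

View pics/crop.png

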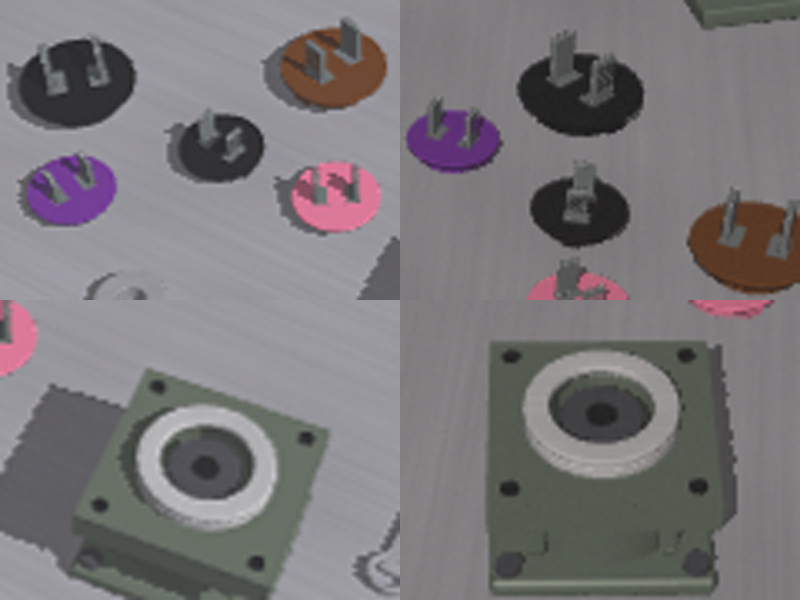

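The crop confirms it: the small black cap at scene (281,169) has grey tabs, and its tab line is roughly along world y. The low housing has the sprung plate and bare ring. I'll move over the cap for a wrist view.

```bash
python3 -m pendant '[[[0,-0.05,0.07],0],[[0,-0.1,0.15],0],[[0,-0.15,0.22],0],[[0,-0.2,0.29],0],[[0,-0.2,0.29],0],[[0,-0.2,0.29],0],[[0,-0.2,0.29],0],[[0,-0.2,0.29],0],[[0,-0.667,0.489],0],[[0,-0.667,0.489],0],[[0,-0.667,0.489],0],[[0,-0.667,0.489],0],[[0,-0.667,0.489],0],[[0,-0.667,0.489],0],[[0,-0.667,0.489],0],[[0,-0.667,0.489],0],[[0,-0.667,0.489],0],[[0,-0.667,0.489],0],[[0,-0.667,0.489],0],[[0,-0.667,0.489],0]]' 0.65 25
python3 - <<'E'
import pickle;from h import *
from station import bot,camera
s=bot.read_state();c=camera("wrist");pickle.dump((s,c),open("w1.pkl","wb"));cv2.imwrite("pics/w1.png",c["img"]);print(s["tcp_pos"],s["joints"].round(2),s["time"])
_,d=pickle.load(open("v0.pkl","rb"))
# rim ring: bright low-saturation pixels near housing
for n,(x,y,w,h) in(("scene",(345,190,55,50)),("side",(315,212,58,48))):
    im=d[n]["img"][y:y+h,x:x+w].astype(int);m=((im.min(2)>130)&(im.max(2)-im.min(2)<25)).astype(np.uint8)
    k,l,st,_=cv2.connectedComponentsWithStats(m);print(n,st[1:][st[1:,4]>30])
E
```

```text
time: 2.15
tcp_pos: [0.4298, -0.2429, 0.218]
orientation: [0.694, 0.134, 0.695, -0.133]
wrist_force: [0.4, 1.5, -1.0]
finger_gap: 0.651
[ 0.42979592 -0.24285681  0.21804854] [-0.62 -0.16  1.78  0.    1.53 -1.81] 2.15
scene [[  0   0  55  17 513]
 [  9  11  36  32 496]
 [ 47  27   8  23  93]]
side [[  8   7  42  34 669]]
```

View pics/w1.png

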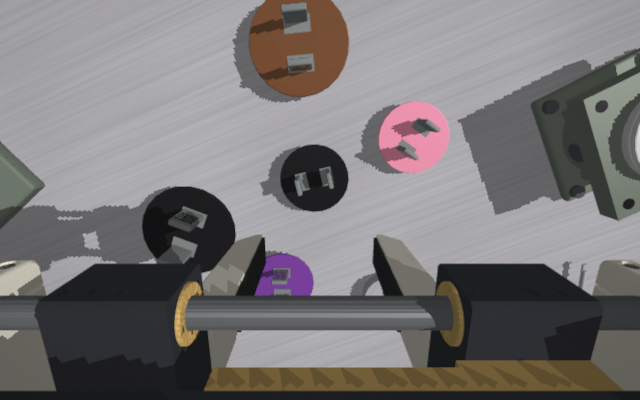

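The wrist view shows the small black cap at (315,177), with tabs at about (298,182) and (328,180), so they already lie nearly along the jaw axis. Pink is at (414,137), purple under the gripper at (283,283). Next I'll measure.

```bash
python3 - <<'E'
import pickle;from h import *
s,c=pickle.load(open("w1.pkl","rb"))
x0,y0=270,135;im=c["img"][y0:y0+85,x0:x0+85].astype(int);br=im.max(2)
m=(br<70).astype(np.uint8)
cs,_=cv2.findContours(m,0,1);cs=sorted(cs,key=cv2.contourArea)[-1];h=cv2.convexHull(cs)
e=cv2.fitEllipse(h);print("ell",e, cv2.contourArea(h))
ce=np.array(e[0])+[x0,y0];C=onplane(c,ce,.018,s);print("centre",C)
pts=np.array([onplane(c,p[0]+[x0,y0],.018,s)[:2] for p in h]);print(cv2.minEnclosingCircle(pts.astype(np.float32)))
hm=np.zeros_like(m);cv2.fillPoly(hm,[h],1)
t=(hm>0)&(br>75)
k,l,st,cen=cv2.connectedComponentsWithStats(t.astype(np.uint8))
Rm=R.from_quat(s["orientation"],scalar_first=True).as_matrix()
P=[]
for i in range(1,k):
    if st[i,4]>15: 
        u=cen[i]+[x0,y0];print(st[i],u,onplane(c,u,.048,s),onplane(c,u,.033,s));P.append(onplane(c,u,.048,s))
print("tool y",Rm[:,1],"tool z",Rm[:,2])
v=C-s["tcp_pos"];print("shift tool xyz of centre",Rm.T@v)
cv2.imwrite("pics/w1c.png",cv2.resize(c["img"][y0:y0+85,x0:x0+85],(595,595),interpolation=cv2.INTER_NEAREST))
# rim ellipses
_,d=pickle.load(open("v0.pkl","rb"));out=[]
for n,(x,y,w,hh) in(("scene",(345,195,55,45)),("side",(315,212,58,48))):
    i2=d[n]["img"][y:y+hh,x:x+w].astype(int)
    for th in(150,165,180,195,210):
        mm=(i2.min(2)>th).astype(np.uint8)
        k,l,st,_=cv2.connectedComponentsWithStats(mm);j=l[:, :];sel=max(range(1,k),key=lambda q:st[q,4])
        print(n,th,st[sel])
E
```

```text
ell ((43.59565353393555, 42.64592361450195), (66.1049575805664, 67.86156463623047), 95.92805480957031) 3494.5
centre [ 0.42438205 -0.24692281  0.018     ]
((0.4254004955291748, -0.24735696613788605), 0.03952330723404884)
[ 49  31  15  23 185] [326.76216216 177.16216216] [ 0.42386558 -0.23113974  0.048     ] [ 0.42668563 -0.23184127  0.033     ]
[ 24  37  16  24 232] [300.9612069  183.24568966] [ 0.41979594 -0.25915508  0.048     ] [ 0.42243395 -0.26110975  0.033     ]
tool y [3.70306967e-01 9.28909207e-01 6.59687739e-04] tool z [ 0.92890897 -0.37030597 -0.0012718 ]
shift tool xyz of centre [ 0.200049   -0.00591371 -0.0032689 ]
scene 150 [  9   6  35  31 438]
scene 165 [ 10   7  34  29 402]
scene 180 [10  7 14 20 69]
scene 195 [16 13  2  2  2]Traceback (most recent call last):
  File "<stdin>", line 26, in <module>
ValueError: max() iterable argument is empty
```

View pics/w1c.png

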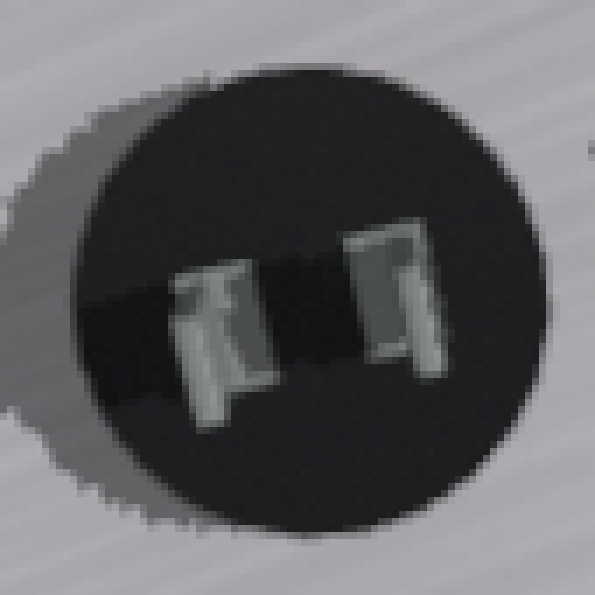

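```bash
python3 - <<'E'
import pickle;from h import *
s,c=pickle.load(open("w1.pkl","rb"));Rm=R.from_quat(s["orientation"],scalar_first=True).as_matrix()
t=lambda P:Rm.T@(P-s["tcp_pos"])
im=c["img"][135:220,270:355];m=(im.min(2)>115).astype(np.uint8)
k,l,st,cen=cv2.connectedComponentsWithStats(m)
print([(st[i].tolist(),cen[i].round(1).tolist()) for i in range(1,k) if st[i,4]>10])
a=t(onplane(c,(298.7,187.8),.048,s));b=t(onplane(c,(330.0,180.5),.048,s));v=b-a
print(a,b,"mid",(a+b)/2,"sep",np.linalg.norm(v),"turn",np.degrees(np.arctan2(v[2],v[1])))
E
```

```text
[([0, 0, 85, 85, 2980], [46.9, 40.8]), ([29, 39, 4, 5, 12], [30.5, 41.0]), ([58, 38, 5, 15, 40], [59.9, 45.4]), ([26, 46, 6, 14, 52], [28.6, 52.4])]
[ 0.17003208 -0.02145402  0.00194741] [ 0.17006431  0.01205202 -0.00601722] mid [ 0.1700482 -0.004701  -0.0020349] sep 0.03443966418934696 turn -13.371456523134091
```

```bash
python3 -m pendant '[[[0,-0.0053,-0.0027],-8],[[0,-0.0053,-0.0027],-13.4],[[0.04,-0.0053,-0.0027],-13.4],[[0.08,-0.0053,-0.0027],-13.4],[[0.12,-0.0053,-0.0027],-13.4],[[0.15,-0.0053,-0.0027],-13.4],[[0.17,-0.0053,-0.0027],-13.4],[[0.18,-0.0053,-0.0027],-13.4],[[0.187,-0.0053,-0.0027],-13.4],[[0.191,-0.0053,-0.0027],-13.4],[[0.194,-0.0053,-0.0027],-13.4],[[0.194,-0.0053,-0.0027],-13.4],[[0.194,-0.0053,-0.0027],-13.4]]' - 25
python3 - <<'E'
import pickle;from h import *
from station import bot,camera
s=bot.read_state();c=camera("wrist");pickle.dump((s,c),open("w2.pkl","wb"));cv2.imwrite("pics/w2.png",c["img"]);print(s["wrist_force"])
E
```

```text
time: 3.5
tcp_pos: [0.426, -0.2465, 0.0254]
orientation: [0.706, 0.05, 0.705, -0.051]
wrist_force: [0.1, -0.6, 0.5]
finger_gap: 0.647
[ 0.1167537  -0.63793141  0.47874688]
```

View pics/w2.png

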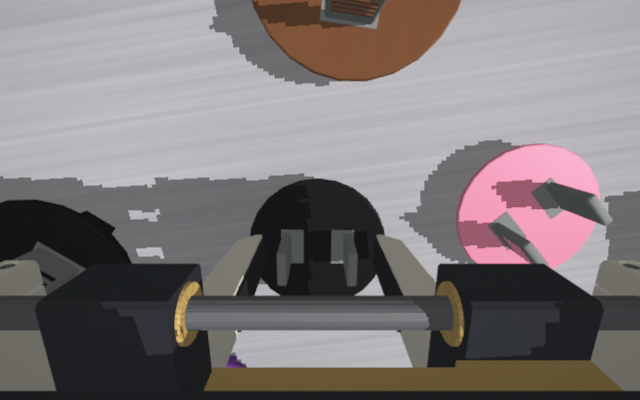

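The jaws straddle the cap, with the tabs upright at (288,258) and (348,257), centred and parallel. I'll go 2.5 mm lower and pinch.

```bash
python3 -m pendant '[[[0.001,0,0],0],[[0.0025,0,0],0],[[0.0025,0,0],0]]' && python3 -m pendant '[[[0,0,0],0],[[0,0,0],0],[[0,0,0],0],[[0,0,0],0],[[0,0,0],0],[[0,0,0],0],[[0,0,0],0],[[0,0,0],0]]' 0 25
```

```text
time: 3.85
tcp_pos: [0.4254, -0.2461, 0.022]
orientation: [0.705, 0.051, 0.705, -0.05]
wrist_force: [-0.1, 0.8, 0.2]
finger_gap: 0.647
time: 4.65
tcp_pos: [0.4257, -0.2462, 0.0224]
orientation: [0.705, 0.05, 0.705, -0.051]
wrist_force: [-1.2, 0.3, 4.6]
finger_gap: 0.277
```

```bash
python3 -m pendant '[[[-0.01,0,0],0],[[-0.04,0,0],0],[[-0.08,0,0],0],[[-0.12,0,0],0],[[-0.16,0,0],0],[[-0.2,0.04,0.01],0],[[-0.24,0.08,0.02],0],[[-0.268,0.12,0.03],0],[[-0.268,0.16,0.04],0],[[-0.268,0.2,0.05],0],[[-0.268,0.24,0.06],0],[[-0.268,0.28,0.065],0],[[-0.268,0.31,0.07],0],[[-0.268,0.33,0.0745],0],[[-0.268,0.34,0.0745],0],[[-0.268,0.34,0.0745],0],[[-0.268,0.34,0.0745],0],[[-0.268,0.34,0.0745],0],[[-0.268,0.34,0.0745],0]]'
python3 - <<'E'
import pickle;from h import *
from station import bot,camera
s=bot.read_state();c=camera("wrist");pickle.dump((s,c),open("w3.pkl","wb"));cv2.imwrite("pics/w3.png",c["img"]);print(s["tcp_pos"],s["wrist_force"],s["ft_torque"])
E
```

```text
time: 6.55
tcp_pos: [0.5476, 0.0787, 0.2903]
orientation: [0.705, 0.051, 0.705, -0.051]
wrist_force: [-0.5, 0.0, -0.6]
finger_gap: 0.281
[0.54763797 0.07871404 0.29029095] [-0.53493839  0.013556   -0.56371231] [ 0.00341785 -0.04096582 -0.02396378]
```

View pics/w3.png

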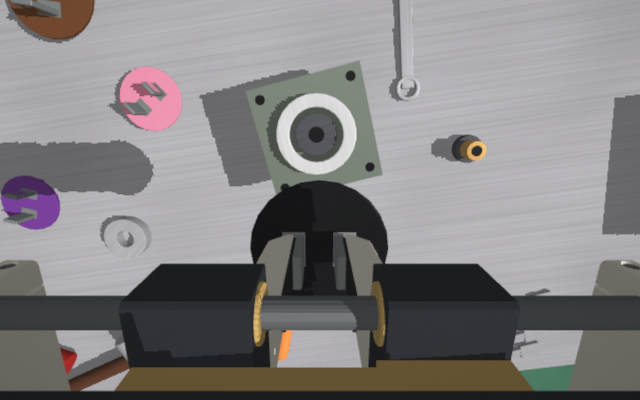

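The cap is held upright at (319,235). The low housing's ring is centred near (316,133) and clear of the cap. Next I'll measure the ring, and the held flange from its visible arc.

```bash
cat > meas.py <<'E'
import pickle,sys;from h import *
from scipy.optimize import least_squares
def circ(pts,r=None):
    f=(lambda p:np.hypot(pts[:,0]-p[0],pts[:,1]-p[1])-(r or p[2]))
    o=least_squares(f,[*pts.mean(0),r or .04],loss="soft_l1",f_scale=.0005);return o.x,np.std(o.fun)
s,c=pickle.load(open(sys.argv[1],"rb"));u0,v0=map(int,sys.argv[2:4])
Rm=R.from_quat(s["orientation"],scalar_first=True).as_matrix();t=lambda P:Rm.T@(P-s["tcp_pos"])
im=c["img"].astype(int);m=((im.min(2)>170)).astype(np.uint8);m2=np.zeros_like(m);cv2.circle(m2,(u0,v0),55,1,-1);hs=cv2.cvtColor(c["img"],cv2.COLOR_BGR2HSV)
m=m&m2;k,l,st,_=cv2.connectedComponentsWithStats(m);m=(l==1+np.argmax(st[1:,4])).astype(np.uint8)
print("ring bbox",st[1+np.argmax(st[1:,4])])
cs,hi=cv2.findContours(m,cv2.RETR_CCOMP,cv2.CHAIN_APPROX_NONE)
cs=sorted(cs,key=cv2.contourArea)[::-1][:2]
for z in(.083,.088,.093,.098,.103):
    print(z,[(t(np.array([*p[:2],z]))[1:].round(4).tolist(),(2e3*p[2]).round(1),round(e*1e3,2)) for p,e in(circ(np.array([onplane(c,q[0],z,s)[:2] for q in C])) for C in cs)])
# held flange upper arc
br=im.max(2);P=[]
for u in range(262,378,2):
    col=br[150:236,u];i=np.where((col[:-1]>=75)&(col[1:]<60)|((col[:-1]-col[1:])>40))[0]
    i=[j for j in i if (col[j+3:j+9]<60).all()]
    if i: P.append(t(onplane(c,(u,150+i[0]+.5),s["tcp_pos"][2]-.0044,s))[1:])
P=np.array(P);print("flange r=40",circ(P,.04),"free",circ(P),len(P))
E
python3 meas.py w3.pkl 316 133
```

```text
ring bbox [ 277   93   80   82 2734]
0.083 [([-0.0026, -0.0517], np.float64(89.9), np.float64(0.33)), ([-0.0025, -0.0517], np.float64(62.9), np.float64(0.29))]
0.088 [([-0.0025, -0.052], np.float64(88.7), np.float64(0.33)), ([-0.0024, -0.052], np.float64(62.1), np.float64(0.29))]
0.093 [([-0.0025, -0.0523], np.float64(87.5), np.float64(0.32)), ([-0.0024, -0.0523], np.float64(61.2), np.float64(0.29))]
0.098 [([-0.0024, -0.0526], np.float64(86.3), np.float64(0.32)), ([-0.0024, -0.0526], np.float64(60.4), np.float64(0.28))]
0.103 [([-0.0024, -0.0529], np.float64(85.1), np.float64(0.31)), ([-0.0023, -0.0529], np.float64(59.6), np.float64(0.28))]
flange r=40 (array([3.27222413e-04, 7.56148317e-05, 4.00000000e-02]), np.float64(0.0030720413654996698)) free (array([ 0.00030599, -0.0007732 ,  0.03923268]), np.float64(0.003072697458735931)) 56
```

```bash
python3 -m pendant '[[[0.04,-0.0026,0.03],0],[[0.08,-0.0026,0.038],0],[[0.12,-0.0026,0.038],0],[[0.14,-0.0026,0.038],0],[[0.14,-0.0026,0.038],0],[[0.14,-0.0026,0.038],0],[[0.14,-0.0026,0.038],0]]'
cat >> meas.py <<'E'
print(P.round(4)[::4].tolist())
E
python3 - <<'E'
import pickle;from h import *
from station import bot,camera
s=bot.read_state();c=camera("wrist");pickle.dump((s,c),open("w4.pkl","wb"));cv2.imwrite("pics/w4.png",c["img"])
im=c["img"].astype(int);m=(im.min(2)>215).astype(np.uint8);m[170:]=0;print([x for x in cv2.connectedComponentsWithStats(m)[2].tolist() if x[4]>300], proj(c,[.4958,.0836,.09],s))
E
python3 meas.py w4.pkl 316 95
```

```text
time: 7.3
tcp_pos: [0.5864, 0.0716, 0.1527]
orientation: [0.707, 0.051, 0.704, -0.05]
wrist_force: [0.3, 0.5, -0.8]
finger_gap: 0.279
[[0, 0, 640, 400, 248519], [251, 13, 132, 141, 7418]] (np.float64(316.6580879793284), np.float64(87.29466156956104))
ring bbox [ 261   48  111  103 2795]
0.083 [([-0.0015, -0.086], np.float64(72.6), np.float64(4.26))]
0.088 [([-0.0015, -0.0858], np.float64(71.1), np.float64(4.17))]
0.093 [([-0.0014, -0.0855], np.float64(69.5), np.float64(4.08))]
0.098 [([-0.0014, -0.0853], np.float64(67.9), np.float64(3.99))]
0.103 [([-0.0014, -0.085], np.float64(66.4), np.float64(3.9))]
flange r=40 (array([ 0.00155896, -0.07472611,  0.04      ]), np.float64(0.006269043684502832)) free (array([-9.16269747e-06, -3.64913981e-04,  3.98192247e-02]), np.float64(0.003979305258039806)) 57
[[-0.0301, -0.0447], [-0.0258, -0.0453], [-0.022, -0.0326], [-0.0164, -0.0359], [-0.012, -0.0382], [-0.0077, -0.0393], [-0.0034, -0.0398], [0.0009, -0.0404], [0.0052, -0.0398], [0.0096, -0.0393], [0.0139, -0.0376], [0.0183, -0.0359], [0.0227, -0.0331], [0.0272, -0.0298], [0.0319, -0.0235]]
```

View pics/w4.png

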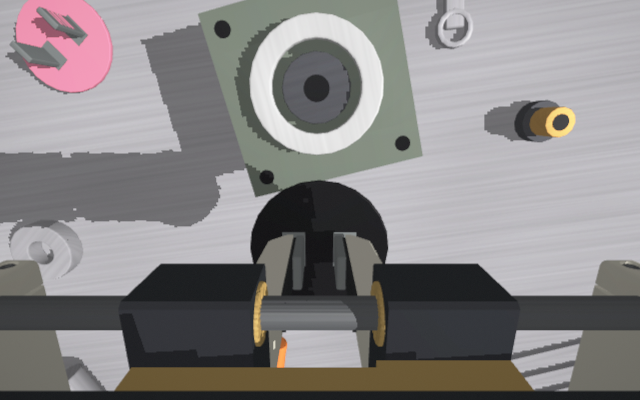

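The ring is clear at (317,83), bbox 251–383 × 13–154, and the held cap's flange arc tops out near (319,181). My mask radius was too small, so I'll refit.

```bash
sed -i 's/>170/>int(sys.argv[4])/; s/,55,1,-1/,int(sys.argv[5]),1,-1/' meas.py; cat >> meas.py <<'E'
Q=P[(np.abs(P[:,0])<.028)];g=np.abs(np.hypot(Q[:,0]-.0005,Q[:,1]+.0004)-.04)<.0015;Q=Q[g];print("inliers",circ(Q,.04),circ(Q),len(Q))
E
for a in "w3.pkl 316 133 190 55" "w4.pkl 316 85 200 85"; do python3 meas.py $a | grep -v '^\[\['; done
```

```text
ring bbox [ 277   94   79   80 2581]
0.083 [([-0.0026, -0.0516], np.float64(89.0), np.float64(0.32)), ([-0.0025, -0.0517], np.float64(63.7), np.float64(0.33))]
0.088 [([-0.0026, -0.052], np.float64(87.8), np.float64(0.32)), ([-0.0024, -0.052], np.float64(62.8), np.float64(0.32))]
0.093 [([-0.0026, -0.0523], np.float64(86.6), np.float64(0.31)), ([-0.0024, -0.0523], np.float64(61.9), np.float64(0.32))]
0.098 [([-0.0025, -0.0526], np.float64(85.4), np.float64(0.31)), ([-0.0023, -0.0527], np.float64(61.1), np.float64(0.31))]
0.103 [([-0.0025, -0.0529], np.float64(84.2), np.float64(0.31)), ([-0.0023, -0.053], np.float64(60.2), np.float64(0.31))]
flange r=40 (array([3.27222413e-04, 7.56148317e-05, 4.00000000e-02]), np.float64(0.0030720413654996698)) free (array([ 0.00030599, -0.0007732 ,  0.03923268]), np.float64(0.003072697458735931)) 56
inliers (array([ 0.00402539, -0.07610097,  0.04      ]), np.float64(0.005839763022600605)) (array([ 0.00038231, -0.00017259,  0.03973927]), np.float64(0.0001894004588644177)) 45
ring bbox [ 251   13  132  141 7685]
0.083 [([-0.0013, -0.0923], np.float64(9
[... 241 characters left out ...]
.1), np.float64(0.2)), ([-0.0009, -0.0916], np.float64(61.1), np.float64(0.19))]
0.098 [([-0.0012, -0.0912], np.float64(85.1), np.float64(0.2)), ([-0.0009, -0.0912], np.float64(59.7), np.float64(0.19))]
0.103 [([-0.0011, -0.0908], np.float64(83.2), np.float64(0.19)), ([-0.0009, -0.0908], np.float64(58.4), np.float64(0.18))]
flange r=40 (array([ 0.00155896, -0.07472611,  0.04      ]), np.float64(0.006269043684502832)) free (array([-9.16269747e-06, -3.64913981e-04,  3.98192247e-02]), np.float64(0.003979305258039806)) 57
inliers (array([ 0.00428386, -0.07607096,  0.04      ]), np.float64(0.0050554158212539)) (array([ 0.00044185, -0.00122959,  0.03892839]), np.float64(0.00020591786048276419)) 47
```

```bash
python3 - <<'E'
import pickle;from h import *
from station import bot,camera
S=[]
for i in range(8): S.append(bot.read_state());c=camera("wrist")
pos=np.mean([s["tcp_pos"] for s in S],0);Rs=R.concatenate([R.from_quat(s["orientation"],scalar_first=True) for s in S]);q=Rs.mean()
print(pos,np.std([s["tcp_pos"] for s in S],0),q.as_matrix().round(4),[(q.inv()*r).magnitude().round(4) for r in Rs])
print("F",np.mean([s["wrist_force"] for s in S],0),np.std([s["wrist_force"] for s in S],0),S[-1]["time"])
s=dict(S[0]);s["tcp_pos"]=pos;s["orientation"]=q.as_quat(scalar_first=True);pickle.dump((s,c),open("w5.pkl","wb"))
E
python3 meas.py w5.pkl 316 85 200 85| grep -v '^\[\['
```

```text
Traceback (most recent call last):
AttributeError: 'float' object has no attribute 'round'
Traceback (most recent call last):
  File "meas.py", line 6, in <module>
    s,c=pickle.load(open(sys.argv[1],"rb"));u0,v0=map(int,sys.argv[2:4])
                    ~~~~^^^^^^^^^^^^^^^^^^
FileNotFoundError: [Errno 2] No such file or directory: 'w5.pkl'
```

```bash
python3 - <<'E'
import pickle;from h import *
from station import bot,camera
S=[]
for i in range(8): S.append(bot.read_state());c=camera("wrist")
pos=np.mean([s["tcp_pos"] for s in S],0);Rs=R.concatenate([R.from_quat(s["orientation"],scalar_first=True) for s in S]);q=Rs.mean()
print(pos,np.std([s["tcp_pos"] for s in S],0),q.as_matrix().round(4))
print("F",np.mean([s["wrist_force"] for s in S],0),np.std([s["wrist_force"] for s in S],0),S[-1]["time"])
s=dict(S[0]);s["tcp_pos"]=pos;s["orientation"]=q.as_quat(scalar_first=True);pickle.dump((s,c),open("w5.pkl","wb"))
E
python3 meas.py w5.pkl 316 85 200 85| grep -v '^\[\['
```

```text
[0.5849551  0.07180168 0.15013964] [4.53850180e-05 1.75934934e-05 1.01785674e-04] [[-0.      0.1424  0.9898]
 [-0.      0.9898 -0.1424]
 [-1.     -0.     -0.    ]]
F [-0.18973519  0.18135625 -1.26627879] [0.45708922 0.44955529 0.54292958] 8.1
ring bbox [ 250   15  134  142 7830]
0.083 [([-0.0011, -0.0906], np.float64(91.1), np.float64(0.22)), ([-0.0009, -0.0906], np.float64(63.8), np.float64(0.22))]
0.088 [([-0.0011, -0.0902], np.float64(89.1), np.float64(0.21)), ([-0.0008, -0.0903], np.float64(62.4), np.float64(0.21))]
0.093 [([-0.001, -0.0899], np.float64(87.1), np.float64(0.21)), ([-0.0008, -0.0899], np.float64(61.0), np.float64(0.21))]
0.098 [([-0.001, -0.0895], np.float64(85.2), np.float64(0.2)), ([-0.0008, -0.0896], np.float64(59.7), np.float64(0.21))]
0.103 [([-0.001, -0.0892], np.float64(83.2), np.float64(0.2)), ([-0.0008, -0.0892], np.float64(58.3), np.float64(0.2))]
flange r=40 (array([ 0.00238901, -0.07479147,  0.04      ]), np.float64(0.006637192456050541)) free (array([ 0.00010927, -0.00052448,  0.03958755]), np.float64(0.003304992461484033)) 55
inliers (array([ 0.00677011, -0.07613801,  0.04      ]), np.float64(0.004712770799771398)) (array([ 0.00048749, -0.00105908,  0.03901132]), np.float64(0.00021856198192244183)) 45
```

```bash
python3 -m pendant '[[[0,-0.0015,-0.03],0],[[0,-0.0015,-0.06],0],[[0,-0.0015,-0.08],0],[[0,-0.0015,-0.0893],0],[[0.01,-0.0015,-0.0893],0],[[0.02,-0.0015,-0.0893],0],[[0.026,-0.0015,-0.0893],0],[[0.03,-0.0015,-0.0893],0],[[0.03,-0.0015,-0.0893],0],[[0.03,-0.0015,-0.0893],0],[[0.03,-0.0015,-0.0893],0],[[0.03,-0.0015,-0.0893],0],[[0.03,-0.0015,-0.0893],0]]'
python3 - <<'E'
from station import bot,camera
import cv2,numpy as np
from h import *
a=camera("scene");b=camera("side");s=bot.read_state();print(s["tcp_pos"],s["wrist_force"],s["time"])
f=lambda i,x,y,w,h:cv2.resize(i[y:y+h,x:x+w],(400,400),interpolation=cv2.INTER_CUBIC)
p=proj(a,s["tcp_pos"]);r=proj(b,s["tcp_pos"])
g=lambda i,p:f(i,int(p[0])-45,int(p[1])-40,90,90)
cv2.imwrite("pics/c5.png",np.hstack([g(a["img"],p),g(b["img"],r)]))
E
```

```text
time: 9.45
tcp_pos: [0.4966, 0.083, 0.1205]
orientation: [0.706, 0.05, 0.705, -0.05]
wrist_force: [-0.1, -0.0, -2.1]
finger_gap: 0.277
[0.49650715 0.08303843 0.12036072] [ 0.75085329 -0.22195002 -0.44845535] 9.55
```

View pics/c5.png

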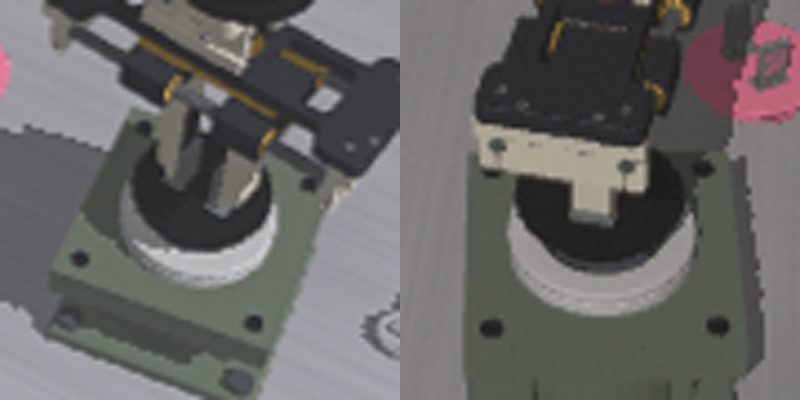

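In both views the cap is level and centred over the ring. Now I'll descend in small steps and watch the force.

```bash
for i in 1; do python3 -m pendant '[[[0.001,0,0],0],[[0.002,0,0],0],[[0.003,0,0],0],[[0.003,0,0],0],[[0.003,0,0],0]]' ; done; python3 -m pendant '[[[0.001,0,0],0],[[0.002,0,0],0],[[0.003,0,0],0],[[0.003,0,0],0],[[0.003,0,0],0]]'; python3 -m pendant '[[[0.001,0,0],0],[[0.002,0,0],0],[[0.002,0,0],0],[[0.002,0,0],0]]'
```

```text
time: 10.05
tcp_pos: [0.4963, 0.083, 0.1171]
orientation: [0.705, 0.05, 0.705, -0.05]
wrist_force: [0.3, -0.5, -0.9]
finger_gap: 0.28
time: 10.55
tcp_pos: [0.4963, 0.083, 0.114]
orientation: [0.705, 0.05, 0.705, -0.051]
wrist_force: [-0.5, -0.6, -0.9]
finger_gap: 0.28
time: 10.95
tcp_pos: [0.4963, 0.083, 0.112]
orientation: [0.705, 0.05, 0.705, -0.051]
wrist_force: [-0.4, 0.8, -0.8]
finger_gap: 0.275
```

```bash
python3 -m pendant '[[[0.001,0,0],0],[[0.002,0,0],0],[[0.002,0,0],0],[[0.002,0,0],0]]'; python3 -m pendant '[[[0.001,0,0],0],[[0.0015,0,0],0],[[0.0015,0,0],0],[[0.0015,0,0],0]]'
```

```text
time: 11.35
tcp_pos: [0.4963, 0.083, 0.11]
orientation: [0.705, 0.05, 0.705, -0.05]
wrist_force: [-0.8, 0.2, -1.5]
finger_gap: 0.281
time: 11.75
tcp_pos: [0.4963, 0.083, 0.1086]
orientation: [0.705, 0.05, 0.705, -0.05]
wrist_force: [-0.8, 0.5, -1.5]
finger_gap: 0.275
```

```bash
python3 -m pendant '[[[0.001,0,0],0],[[0.0015,0,0],0],[[0.0015,0,0],0],[[0.0015,0,0],0]]'; python3 -m pendant '[[[0.001,0,0],0],[[0.0015,0,0],0],[[0.0015,0,0],0],[[0.0015,0,0],0]]';
```

```text
time: 12.15
tcp_pos: [0.4964, 0.083, 0.1071]
orientation: [0.705, 0.05, 0.705, -0.05]
wrist_force: [-1.0, -0.1, -1.0]
finger_gap: 0.282
time: 12.55
tcp_pos: [0.4964, 0.083, 0.1058]
orientation: [0.705, 0.051, 0.705, -0.051]
wrist_force: [-2.7, 0.0, 3.7]
finger_gap: 0.277
```

```bash
python3 -m pendant '[[[0.0005,0,0],0],[[0.001,0,0],0],[[0.001,0,0],0],[[0.001,0,0],0]]'
```

```text
time: 12.95
tcp_pos: [0.4964, 0.083, 0.1047]
orientation: [0.705, 0.05, 0.705, -0.05]
wrist_force: [-4.2, -0.4, 5.3]
finger_gap: 0.277
```

Contact began at TCP z ≈ 0.106, which matches the plate if the rim is at about 0.093. There is a −x rub, so I'll ease 0.4 mm along tool −z and go on.

```bash
python3 -m pendant '[[[0,0,-0.0004],0],[[0,0,-0.0004],0],[[0.0005,0,-0.0004],0],[[0.001,0,-0.0004],0],[[0.001,0,-0.0004],0],[[0.001,0,-0.0004],0]]'
```

```text
time: 13.55
tcp_pos: [0.4963, 0.0831, 0.1039]
orientation: [0.706, 0.05, 0.705, -0.05]
wrist_force: [-0.4, -1.9, 5.5]
finger_gap: 0.279
```

```bash
python3 -m pendant '[[[0.0005,0,0],0],[[0.001,0,0],0],[[0.001,0,0],0],[[0.001,0,0],0]]'
```

```text
time: 13.95
tcp_pos: [0.4963, 0.0831, 0.1029]
orientation: [0.706, 0.05, 0.705, -0.05]
wrist_force: [-1.5, -0.7, 5.4]
finger_gap: 0.273
```

```bash
python3 -m pendant '[[[0.0005,0,0],0],[[0.001,0,0],0],[[0.001,0,0],0],[[0.001,0,0],0]]'
```

```text
time: 14.35
tcp_pos: [0.4964, 0.0831, 0.1021]
orientation: [0.706, 0.05, 0.705, -0.05]
wrist_force: [-1.8, -0.4, 6.8]
finger_gap: 0.28
```

```bash
python3 -m pendant '[[[0.0003,0,0],0],[[0.0005,0,0],0],[[0.0005,0,0],0],[[0.0005,0,0],0]]'
```

```text
time: 14.75
tcp_pos: [0.4964, 0.0831, 0.1017]
orientation: [0.706, 0.05, 0.705, -0.05]
wrist_force: [-2.2, -0.8, 6.7]
finger_gap: 0.278
```

```bash
python3 -m pendant '[[[0.0003,0,0],0],[[0.0005,0,0],0],[[0.0005,0,0],0],[[0.0005,0,0],0]]'
```

```text
time: 15.15
tcp_pos: [0.4964, 0.0831, 0.1015]
orientation: [0.706, 0.05, 0.705, -0.05]
wrist_force: [-4.2, -1.2, 11.5]
finger_gap: 0.282
```

```bash
python3 -m pendant '[[[0.0002,0,0],0],[[0.0004,0,0],0],[[0.0004,0,0],0],[[0.0004,0,0],0],[[0.0004,0,0],0]]'; python3 - <<'E'
from station import bot,camera
import cv2,numpy as np
from h import *
a=camera("scene");b=camera("side");s=bot.read_state();print(s["tcp_pos"],s["wrist_force"],s["ft_torque"])
f=lambda i,x,y,w,h:cv2.resize(i[y:y+h,x:x+w],(400,400),interpolation=cv2.INTER_CUBIC)
p=proj(a,s["tcp_pos"]);r=proj(b,s["tcp_pos"])
g=lambda i,p:f(i,int(p[0])-30,int(p[1])-25,60,60)
cv2.imwrite("pics/c6.png",np.hstack([g(a["img"],p),g(b["img"],r)]))
E
```

```text
time: 15.65
tcp_pos: [0.4964, 0.083, 0.1015]
orientation: [0.706, 0.05, 0.705, -0.051]
wrist_force: [-6.0, -1.1, 14.2]
finger_gap: 0.278
[0.49644141 0.08303592 0.10153169] [-6.03984621 -0.94595462 12.88103392] [-0.22972442  1.07440541  0.05496355]
```

View pics/c6.png

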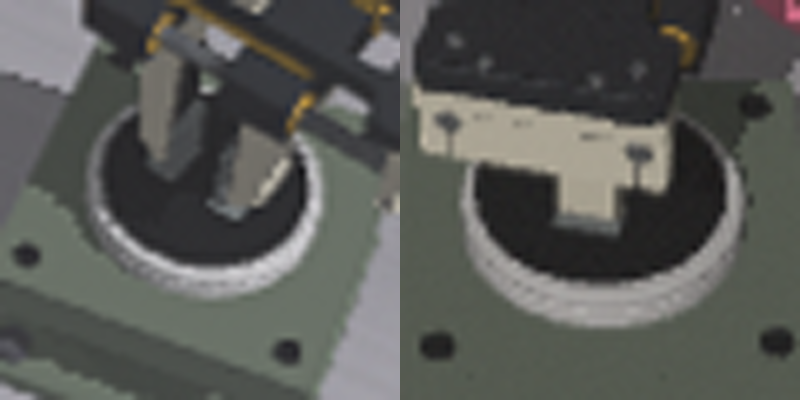

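The flange looks flush all round in both views, and z has stopped at 0.1015 while force rises, so this is the rim. To hold the flange down during release, I'll lower the grip and slide the fingers down the tabs until the tips bear on the flange.

```bash
python3 -m pendant '[[[0,0,-0.0003],0],[[0,0,-0.0003],0],[[0,0,-0.0003],0],[[0.0003,0,-0.0003],0],[[0.0003,0,-0.0003],0]]' 0 12
```

```text
time: 16.25
tcp_pos: [0.4965, 0.0831, 0.1014]
orientation: [0.706, 0.05, 0.705, -0.05]
wrist_force: [-5.3, -1.3, 14.1]
finger_gap: 0.286
```

```bash
python3 -m pendant '[[[0.0004,0,0],0],[[0.0008,0,0],0],[[0.0008,0,0],0]]'
```

```text
time: 16.55
tcp_pos: [0.4967, 0.083, 0.101]
orientation: [0.706, 0.05, 0.705, -0.051]
wrist_force: [-5.3, -3.0, 16.2]
finger_gap: 0.285
```

```bash
python3 -m pendant '[[[0.0004,0,0],0],[[0.0008,0,0],0],[[0.0008,0,0],0]]'
```

```text
time: 16.85
tcp_pos: [0.497, 0.083, 0.1004]
orientation: [0.706, 0.05, 0.704, -0.051]
wrist_force: [-5.3, -2.3, 15.9]
finger_gap: 0.288
```

```bash
python3 -m pendant '[[[0.0004,0,0],0],[[0.0008,0,0],0],[[0.0008,0,0],0]]'
```

```text
time: 17.15
tcp_pos: [0.4972, 0.0829, 0.0997]
orientation: [0.707, 0.05, 0.704, -0.051]
wrist_force: [-3.8, -1.6, 17.1]
finger_gap: 0.282
```

```bash
python3 -m pendant '[[[0.0004,0,0],0],[[0.0008,0,0],0],[[0.0012,0,0],0],[[0.0012,0,0],0]]'
```

```text
time: 17.55
tcp_pos: [0.4976, 0.0829, 0.0988]
orientation: [0.707, 0.05, 0.704, -0.051]
wrist_force: [-3.2, -2.6, 16.4]
finger_gap: 0.286
```

```bash
python3 -m pendant '[[[0.0004,0,0],0],[[0.0008,0,0],0],[[0.0008,0,0],0]]'
```

```text
time: 17.85
tcp_pos: [0.4978, 0.0829, 0.0981]
orientation: [0.707, 0.05, 0.704, -0.051]
wrist_force: [-3.3, -3.5, 17.3]
finger_gap: 0.288
```

```bash
python3 -m pendant '[[[0.0003,0,0],0],[[0.0005,0,0],0],[[0.0005,0,0],0]]'
```

```text
time: 18.15
tcp_pos: [0.4979, 0.0829, 0.0977]
orientation: [0.707, 0.05, 0.704, -0.051]
wrist_force: [-3.8, -3.0, 17.3]
finger_gap: 0.287
```

```bash
python3 -m pendant '[[[0.0003,0,0],0],[[0.0006,0,0],0],[[0.0006,0,0],0]]'
```

```text
time: 18.45
tcp_pos: [0.4979, 0.0828, 0.0975]
orientation: [0.707, 0.05, 0.704, -0.051]
wrist_force: [-4.8, -3.3, 21.2]
finger_gap: 0.288
```

```bash
python3 -m pendant '[[[0.0002,0,0],0],[[0.0004,0,0],0],[[0.0004,0,0],0]]'
```

```text
time: 18.75
tcp_pos: [0.498, 0.0829, 0.0975]
orientation: [0.707, 0.05, 0.704, -0.051]
wrist_force: [-6.4, -3.0, 24.2]
finger_gap: 0.288
```

The tips bear on the flange: z has stopped at 0.0975 and force has risen to about 24 N. I'll open while holding it down.

```bash
python3 -m pendant '[[[0,0,0],0],[[0,0,0],0],[[0,0,0],0],[[0,0,0],0],[[0,0,0],0],[[0,0,0],0],[[0,0,0],0],[[0,0,0],0]]' 0.54 12
```

```text
time: 19.55
tcp_pos: [0.499, 0.0858, 0.0975]
orientation: [0.708, 0.052, 0.703, -0.048]
wrist_force: [0.4, 11.8, 18.8]
finger_gap: 0.535
```

```bash
python3 -m pendant '[[[-0.001,0,0],0],[[-0.002,0,0],0],[[-0.003,0,0],0],[[-0.003,0,0],0],[[-0.003,0,0],0]]' 0.62; python3 - <<'E'
from station import bot,camera
import cv2,numpy as np
from h import *
a=camera("scene");b=camera("side");s=bot.read_state();print(s["tcp_pos"],s["wrist_force"],s["ft_torque"])
P=[.4964,.083,.1]
f=lambda i,x,y,w,h:cv2.resize(i[y:y+h,x:x+w],(400,400),interpolation=cv2.INTER_CUBIC)
p=proj(a,P);r=proj(b,P)
g=lambda i,p:f(i,int(p[0])-30,int(p[1])-30,60,60)
cv2.imwrite("pics/c7.png",np.hstack([g(a["img"],p),g(b["img"],r)]))
E
```

```text
time: 20.05
tcp_pos: [0.4973, 0.0835, 0.098]
orientation: [0.707, 0.051, 0.704, -0.05]
wrist_force: [3.3, 0.7, 5.5]
finger_gap: 0.62
[0.49730656 0.08356562 0.09805873] [2.95550348 1.33142334 6.02864875] [ 0.30213579 -0.66198372  0.04152853]
```

View pics/c7.png

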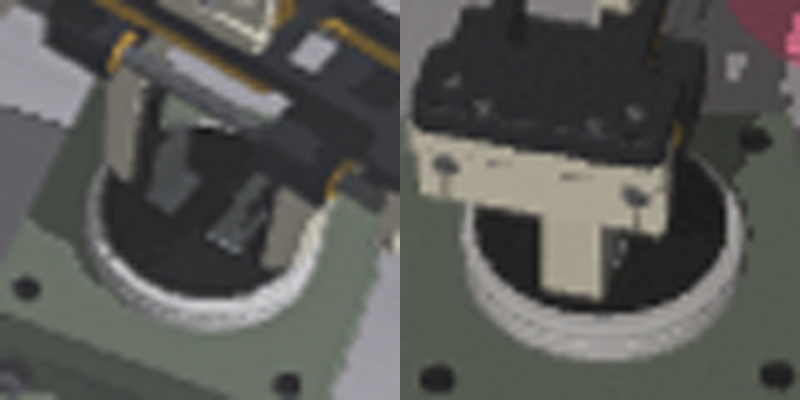

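The tabs have spread clear of both fingers and the flange is still down on the ring. I'll lift off straight up.

```bash
python3 -m pendant '[[[-0.002,0,0],0],[[-0.004,0,0],0],[[-0.007,0,0],0],[[-0.012,0,0],0],[[-0.02,0,0],0],[[-0.03,0,0],0],[[-0.04,0,0],0],[[-0.06,0,0],0],[[-0.08,0,0],0],[[-0.11,0,0],0],[[-0.15,0,0],0],[[-0.2,0,0.04],0],[[-0.2,0,0.04],0],[[-0.2,0,0.04],0],[[-0.2,0,0.04],0],[[-0.2,0,0.04],0],[[-0.2,0,0.04],0],[[-0.2,0,0.04],0]]'
python3 - <<'E'
from station import bot,camera
import cv2,numpy as np,pickle
from h import *
S=[]
for i in range(3): s=bot.read_state();c=camera("wrist")
pickle.dump((s,c),open("w8.pkl","wb"))
print(s["tcp_pos"],s["wrist_force"])
b=camera("side")
f=lambda i,x,y,w:cv2.resize(i[max(y,0):y+w,x:x+w],(400,400),interpolation=cv2.INTER_CUBIC)
P=[.4964,.083,.1];p=proj(c,P,s);r=proj(b,P);print(p)
cv2.imwrite("pics/c8.png",np.hstack([f(c["img"],int(p[0])-70,int(p[1])-60,130),f(b["img"],int(r[0])-30,int(r[1])-30,60)]))
E
```

```text
time: 21.95
tcp_pos: [0.5345, 0.0775, 0.2961]
orientation: [0.705, 0.05, 0.706, -0.05]
wrist_force: [-0.4, 0.1, -0.6]
finger_gap: 0.619
[0.53484542 0.0774962  0.29655144] [ 1.26129833 -0.01109988  0.62561552]
(np.float64(318.4859523850704), np.float64(147.03669385690574))
```

View pics/c8.png

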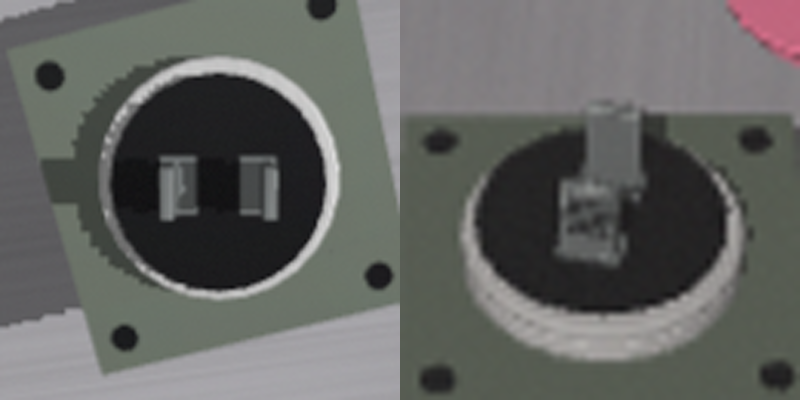

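The cap sits flush-looking and level, concentric with the ring (both centred near px 220). The tabs measure about 39 mm over their outer faces, so they are spread. A cap with its latches out but above the lip would ride far higher, so it is locked. I'll hand in.

```bash
python3 -c "
from station import bot;print(bot.sign_off())"
```

```text
the job is handed in; nothing more can be done
None
```

I fitted the small black cap into the low housing's bore and handed the job in at about 22 s of the 56 s allowed. No verdict is reported.

- **Insertion:** I pinched the tabs at 25 N and lowered the cap in small steps. The plate made contact at TCP z ≈ 0.106. The rim stopped the cap at about 0.1015, which puts the rim roughly 13 mm proud of the square top.
- **Release:** I cut the grip to 12 N and slid the fingers down until their tips bore on the flange. The peak wrist reading was about 24 N. I then opened the jaws while holding the cap down.
- **Last checks:** The cap lies level and concentric with the ring to within my image reading. The tabs are about 39 mm over their outer faces, against 40 mm when fully spread. The arm is clear, about 0.2 m above the housing.
- **Bystanders:** I did not re-measure the bystanders at the end, but the arm was never lowered near any of them.
- **Disagreed:** As the jaws opened, the hand slipped about 3 mm sideways with roughly 12 N of side force. The side force was gone on the next reading, after I eased the hand up and opened the jaws further, and the cap stayed centred.
- **Not checked:** I judged the lock from the pictures alone (tabs spread, flange low) and did not test it by force.

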